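# Unstopper the sample cells and tip the stoppers into the wash tub

### The job

The lesson is over: rock each orange stopper to and fro while easing it straight out of its glass cell, never so hard that the rack lifts off its base, and collect all of them in the white catch tray. Then pick the tray up by its handle, tip all the stoppers together out of it into the green wash tub, and set the empty tray back down upright on the bench beside the tub. Do not knock over any of the glassware, jars, bottle or bowl standing about.

Things in the scene. Friction and masses are not known exactly. Their poses are not given: they have to be found in the camera images.
- rack_centre (a point): Centre of the top face of the blue rack (80 x 250 mm), 95 mm above the bench. It holds four square glass cells in a row along its y axis; their mouths, 30 (x) by 24 mm (y), open in its flat top face at y = -90, -30, +30, +90 mm. A stopper fits tight: a straight pull takes 20 to 24 N. Rocked to and fro about the rack's y axis by 10 degrees or so, it walks out with a few newtons.
- mouth0 (a point): Centre of the first mouth (rack's y = -90 mm), in the rack's top face; axes as the rack's. In each mouth two sprung rubber lips, on its -x and +x sides, 5 to 12 mm below the top face, clamp the stopper's plug with about 18 N each and give way by up to 4 mm. Tilting the stopper slides one lip up and the other down, so their drag cancels. 13 mm out, the plug is free.
- rack_lift (a joint): How far the rack has been lifted off its grey base plate, m (0 = standing down on it, stop at 0.03). The base is fixed to the bench and has guide pins, so the rack can only rise straight up; only its own weight, about 14 N (1.35 kg), holds it down, and it drops back when let go.
- tray_handle (a point): Centre of the white catch tray's black handle bar, 97 mm above the tray's underside. The bar is 14 mm thick (x), 26 mm high, and runs 180 mm along the tray's y on two side posts; 80 mm are free between it and the floor. x points to the tray's open pouring end, z up. Tray: 140 mm (x) by 180 mm (y), loose, 220 to 310 g.
- tray_lip (a point): Middle of the edge of the catch tray's floor at its open pouring end (no wall there), on the underside: 120 mm ahead of the handle bar in x and 97 mm below its centre; axes as the handle's. The floor is 4 mm thick; side and rear walls are 40 mm high, 4 mm thick, the rear wall's outside 20 mm behind the bar. Stoppers slide off the floor from a slope of about 35 degrees.
- tub: Green plastic wash tub, open-topped box 240 mm (x) by 200 mm (y) by 90 mm high, walls and floor 5 mm, 700 g, loose on the bench. Origin at the centre of its underside.
- stopper0_grip (a point): Orange stopper of the first (rack's -y end) mouth; 3 or 4 of them are there, other cells are open. Point: centre of its grip block, 38 (x) x 28 (y) x 38 mm high (z); under the block a square plug 22 x 22 x 18 mm, its underside 37 mm below the point. Fitted, the block rests on the rack's top face, axes as the rack's. 45 g.
- stopper1_grip (a point): Orange stopper of the second mouth; 3 or 4 of them are there, other cells are open. Point: centre of its grip block, 38 (x) x 28 (y) x 38 mm high (z); under the block a square plug 22 x 22 x 18 mm, its underside 37 mm below the point. Fitted, the block rests on the rack's top face, axes as the rack's. 45 g.
- stopper2_grip (a point): Orange stopper of the third mouth; 3 or 4 of them are there, other cells are open. Point: centre of its grip block, 38 (x) x 28 (y) x 38 mm high (z); under the block a square plug 22 x 22 x 18 mm, its underside 37 mm below the point. Fitted, the block rests on the rack's top face, axes as the rack's. 45 g.
- stopper3_grip (a point): Orange stopper of the fourth (rack's +y end) mouth; 3 or 4 of them are there, other cells are open. Point: centre of its grip block, 38 (x) x 28 (y) x 38 mm high (z); under the block a square plug 22 x 22 x 18 mm, its underside 37 mm below the point. Fitted, the block rests on the rack's top face, axes as the rack's. 45 g.
- beaker: Bystander: empty glass beaker, 64 mm wide, 85 mm high. Origin at the centre of its underside.
- jar_a: Bystander: small clear sample jar, 36 mm wide, 45 mm high. Origin at the centre of its underside.
- jar_b: Bystander: small clear sample jar, 36 mm wide, 45 mm high. Origin at the centre of its underside.
- tub_jar: Bystander: clear jar with yellow lid, 64 mm wide, 60 mm high. Origin at the centre of its underside.
- soap: Bystander: green detergent bottle with red cap, 64 mm wide, 190 mm high. Origin at the centre of its underside.
- flask: Bystander: conical glass flask, 72 mm wide, 128 mm high. Origin at the centre of its underside.
- bowl: Bystander: white porcelain bowl, 110 mm wide, 50 mm high. Origin at the centre of its underside.
Mind the look-alikes: they are no part of the job. What is shaped like the part that bears stopper1_grip but purple is not meant.

How it is judged:
On the way, in this order (a step that is already met when the one before it is completed fails the run):
1. all the stoppers that are there lie in the catch tray, the tray standing on the bench (x of stopper0_grip in the frame of tray_handle between -0.02 and 0.125 m and y of stopper0_grip in the frame of tray_handle between -0.088 and 0.088 m and z of stopper0_grip in the frame of tray_handle between -0.1 and -0.01 m and x of stopper1_grip in the frame of tray_handle between -0.02 and 0.125 m and y of stopper1_grip in the frame of tray_handle between -0.088 and 0.088 m and z of stopper1_grip in the frame of tray_handle between -0.1 and -0.01 m and x of stopper2_grip in the frame of tray_handle between -0.02 and 0.125 m and y of stopper2_grip in the frame of tray_handle between -0.088 and 0.088 m and z of stopper2_grip in the frame of tray_handle between -0.1 and -0.01 m and x of stopper3_grip in the frame of tray_handle between -0.02 and 0.125 m and y of stopper3_grip in the frame of tray_handle between -0.088 and 0.088 m and z of stopper3_grip in the frame of tray_handle between -0.1 and -0.01 m and height (world z) of tray_handle below 0.115 m), for 0.3 s.
2. the tray is lifted by at least 6 cm with all the stoppers in it (x of stopper0_grip in the frame of tray_handle between -0.02 and 0.125 m and y of stopper0_grip in the frame of tray_handle between -0.088 and 0.088 m and z of stopper0_grip in the frame of tray_handle between -0.1 and -0.01 m and x of stopper1_grip in the frame of tray_handle between -0.02 and 0.125 m and y of stopper1_grip in the frame of tray_handle between -0.088 and 0.088 m and z of stopper1_grip in the frame of tray_handle between -0.1 and -0.01 m and x of stopper2_grip in the frame of tray_handle between -0.02 and 0.125 m and y of stopper2_grip in the frame of tray_handle between -0.088 and 0.088 m and z of stopper2_grip in the frame of tray_handle between -0.1 and -0.01 m and x of stopper3_grip in the frame of tray_handle between -0.02 and 0.125 m and y of stopper3_grip in the frame of tray_handle between -0.088 and 0.088 m and z of stopper3_grip in the frame of tray_handle between -0.1 and -0.01 m and height (world z) of tray_handle above 0.16 m), for 0.2 s.
3. the tray is tipped by more than 30 degrees over the tub (angle between tray_handle's own z axis and vertical above 0.52 rad and horizontal distance between tray_handle and tub below 0.22 m), for 0.2 s.
At the end, for the whole second after the job is handed in: Every stopper lies at rest in the tub, which stands upright on the bench; the tray stands upright on the bench (handle within 10 mm of its standing height, tilt under 6 degrees), at rest, its handle over 130 mm from the tub's centre; the rack is down on its base within 3 mm (x of stopper0_grip in the frame of tub between -0.118 and 0.118 m and y of stopper0_grip in the frame of tub between -0.098 and 0.098 m and z of stopper0_grip in the frame of tub between 0 and 0.1 m and x of stopper1_grip in the frame of tub between -0.118 and 0.118 m and y of stopper1_grip in the frame of tub between -0.098 and 0.098 m and z of stopper1_grip in the frame of tub between 0 and 0.1 m and x of stopper2_grip in the frame of tub between -0.118 and 0.118 m and y of stopper2_grip in the frame of tub between -0.098 and 0.098 m and z of stopper2_grip in the frame of tub between 0 and 0.1 m and x of stopper3_grip in the frame of tub between -0.118 and 0.118 m and y of stopper3_grip in the frame of tub between -0.098 and 0.098 m and z of stopper3_grip in the frame of tub between 0 and 0.1 m and linear speed of each of stopper0, stopper1, stopper2, stopper3, tray below 0.03 m/s and height (world z) of tray_handle below 0.107 m and angle between each of tray_handle, tub's own z axis and vertical below 0.1 rad and horizontal distance between tray_handle and tub above 0.13 m and height (world z) of tub below 0.01 m and value of joint rack_lift below 0.003 m); the robot touches nothing.
It fails at once if the rack is pulled up off its base by more than 8 mm (value of joint rack_lift above 0.008 m).
It fails at once if a piece of glassware, bottle, jar or bowl is knocked over (tilted by more than 40 degrees) (angle between any of beaker, jar_a, jar_b, tub_jar, soap, flask, bowl's own z axis and vertical above 0.7 rad).
Of stopper0, stopper1, stopper2, stopper3 only 3 to 4 are there at a start; the rules pass over those that are not, and their reading is None.
At some moment in a run one of tray, tub may be knocked a few centimetres aside while the robot is not near it.
It also fails if it takes over 210 s, if anything falls off the work surface, if the arm or the gripper's body presses on something with over 40 N, if the wrist force passes 120 N, or if a joint passes its speed limit or range.

### The arm

A 7-joint arm with a two-finger parallel gripper is mounted at the origin on the work surface. World frame = base frame: x ahead of the robot, y to its left, z up, the work surface at z = 0. Lengths are in m, angles in rad, forces in N, time in s.
With the tool pointing down it reaches from about 0.4 to 0.925 m from the base axis. Payload 5.6 kg.
Tool frame: the origin (TCP) lies at the very end of the fingers, on their centre line; the grasp point (between the pads) lies 19 mm behind it; z points along the fingers, y is the direction in which the jaws open and shut (so a half turn about z gives the same grasp; the last joint's range is limited). The gripper opens to 85 mm and grips with 20 to 120 N. Pads are 22 mm wide; open, the fingers measure 114 mm over their backs; the gripper's body (76 mm by 85 mm) begins 54 mm behind the grasp point. The pads swing forward as they close: fully open they stand 13 mm farther back than shut.
Start: joints at [-1.255, 0.468, -0.012, 1.603, 0.006, 1.071, -0.056], TCP at [0.228, 0.609, 0.231] pointing down, gripper open.
Joint ranges: [-2.53, 2.53], [-0.31, 2.02], [-1.57, 1.55], [0.28, 2.44], [-1.29, 4.43], [0.15, 1.84], [-2.92, 2.92]. Speed limits (rad/s): [2.57, 2.57, 3.14, 3.14, 3.14, 3.14, 3.14].

### API

Orientations are given as a unit quaternion [x, y, z, w].
In Python, from plant import move_to, line_to, move_j, command_gripper, wait, inverse_kinematics, read_state, capture, camera_params, Unreachable, job_done, masks_of gives the robot as it stands. The module is installed in compiled form; this text tells all that it offers. Calls block until the motion is done:
- move_to(position, orientation): joint-space move of the TCP to a pose.
- line_to(position, attitude=None, feed=0.15, threshold=None): straight line of the TCP; attitude=None keeps the orientation; feed is the mean speed in m/s. With threshold (N) it stops when the force on the tool has changed by that much, and returns True; else False.
- move_j(angles): joint-space move.
- command_gripper(opening, force=None): finger opening in m; force is the grip in N (None keeps the last); returns when the fingers have stopped.
- wait(seconds).
- inverse_kinematics(position, orientation): joint angles nearest the present ones, or None.
- read_state(): the state.
- capture(name): name is "scene" or "side" or "wrist"; returns the picture (480x640x3 uint8, red, green, blue); there is no depth.
- camera_params(name): a dict with "K" (3x3 intrinsics, pixels), "xyz" and "rotation" of the camera in the world; the wrist camera has in their place "T_tool_cam" (4x4, takes a point from camera to tool coordinates, whose origin is the TCP and whose axes are the flange's). Camera axes: x right, y down, z forward; pixel columns grow to the right and rows downward; lengths in m; the calibration is good to about 2 mm. A picture is of the moment at which its call begins: read the wrist's pose just before it. camera_params takes no time and is no camera call.
A pose or a line that the arm cannot do raises Unreachable and nothing moves.
- job_done(): hands the job in, once; it reports no verdict.
Trained networks look in the newest picture that a camera, given by its name, has taken for a name from the list of things; names that differ only in an ending like _2 or _b are one class to them, and where a whole thing is asked for, a point or a joint stands for the part that bears it (a point fixed in the world has none). Each returns a list of dicts, best first, with "confidence" (0 to 1); they miss things now and then, are a little off and sometimes report something else, mostly with a low value. They report only what shows in the picture. A call takes as long as a camera call. They do not tell look-alikes from the thing itself.
- masks_of(name, camera): "region" (480x640 bool, what is visible of it) and "centre" ([column, row] in pixels, amid what is visible of it).
The state is a dict: "time": time; "q": joint angles; "dq": joint speeds; "joint_efforts": joint torques, N m; "tool_pos": TCP position; "tcp_rot": TCP orientation; "wrist_force": force on the tool from outside, world axes, zero at the start; "wrist_torque": the same for the moment, N m; "opening": finger opening in m.
Only numpy, scipy, OpenCV 4.12 (cv2) and the standard library are available. Lean on these libraries where they do the work, as an engineer would, in place of code of your own. Each camera call takes 0.05 s, during which the arm holds its last target. There are 200 camera calls.

## Working session

There is one attempt and no reset: what is moved stays moved. The work goes in short steps, each a Python script; the robot and the scene stay as the last script left them, time stands still between calls to the robot, and variables do not carry over. Pictures are saved under pics/ and viewed, about 12 in all and at most 16, crops included, and the job is handed in when it is done.

```bash
mkdir -p pics; python3 - <<'E'
from plant import *
import cv2,numpy as np
for c in("scene","side"):
    im=capture(c); cv2.imwrite(f"pics/{c}1.png",im[:,:,::-1]); p=camera_params(c); print(c,p)
print(camera_params("wrist")); s=read_state(); print(s["tool_pos"],s["tcp_rot"],s["wrist_force"],s["time"])
E
```

```text
scene {'K': array([[506.93430364,   0.        , 321.01450545],
       [  0.        , 506.93430364, 236.28346593],
       [  0.        ,   0.        ,   1.        ]]), 'xyz': array([1.52691713, 0.04627848, 0.69112333]), 'rotation': array([ 0.57181307,  0.65495301, -0.36569788, -0.33216175])}
side {'K': array([[593.44232554,   0.        , 312.96497984],
       [  0.        , 593.44232554, 249.29472819],
       [  0.        ,   0.        ,   1.        ]]), 'xyz': array([-0.16952649, -0.75474391,  1.15962722]), 'rotation': array([ 0.85515976, -0.35820538,  0.15304301, -0.34200663])}
{'K': array([[332.01646635,   0.        , 325.79130926],
       [  0.        , 332.01646635, 241.32789251],
       [  0.        ,   0.        ,   1.        ]]), 'T_tool_cam': array([[ 1.81294668e-04, -9.65511282e-01, -2.60361154e-01,
         6.56964097e-02],
       [ 9.99999982e-01,  1.88831975e-04, -3.93583019e-06,
         4.13889606e-06],
       [ 5.29645994e-05, -2.60361149e-01,  9.65511299e-01,
        -1.41865502e-01],
       [ 0.00000000e+00,  0.00000000e+00,  0.00000000e+00,
         1.00000000e+00]])}
[0.22813459 0.60812916 0.2304247 ] [ 1.78437690e-01  9.83950890e-01 -7.94815569e-04 -6.64427610e-05] [-0.16543916  0.71964801 -0.32678345] 0.1
```

View pics/scene1.png

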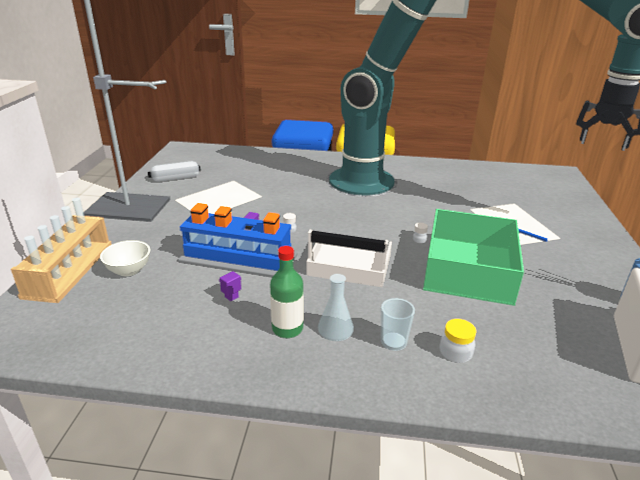

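View pics/side1.png

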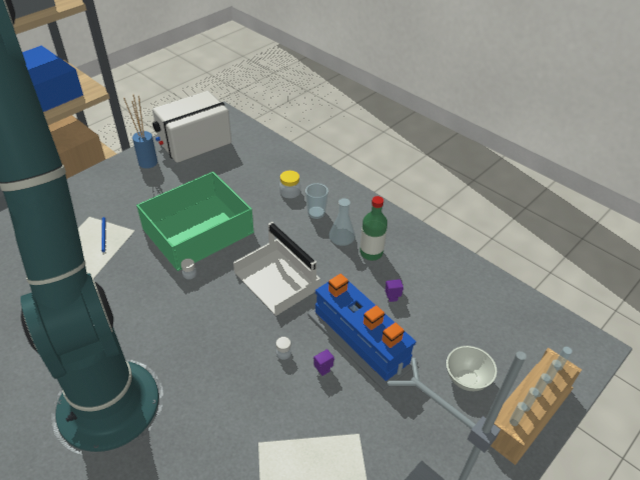

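The scene view shows three stoppers at (200,213), (223,216) and (272,223), with an empty cell at (248,226). The tray is at (347,258), the tub at (475,255), and purple decoys lie at (231,286) and (251,218). In the side view the stoppers are at (339,285), (374,317) and (393,335).

```bash
cat > h.py <<'E'
from plant import *
import cv2,numpy as np
from scipy.spatial.transform import Rotation as R
def cam(c):
    p=camera_params(c)
    if c=="wrist":
        s=read_state(); T=np.eye(4); T[:3,:3]=R.from_quat(s["tcp_rot"]).as_matrix(); T[:3,3]=s["tool_pos"]
        T=T@p["T_tool_cam"]; return p["K"],T[:3,:3],T[:3,3]
    r=R.from_quat(p["rotation"]).as_matrix()
    return p["K"],r,p["xyz"]
def ray(C,uv):
    K,r,o=C; d=r@np.linalg.solve(K,[uv[0],uv[1],1.]); return o,d/np.linalg.norm(d)
def on_z(C,uv,z):
    o,d=ray(C,uv); return o+d*(z-o[2])/d[2]
def tri(rs):
    A=0;b=0
    for o,d in rs:
        P=np.eye(3)-np.outer(d,d); A=A+P; b=b+P@o
    x=np.linalg.solve(A,b); return x,max(np.linalg.norm((np.eye(3)-np.outer(d,d))@(x-o)) for o,d in rs)
def proj(C,X):
    K,r,o=C; p=(np.atleast_2d(X)-o)@r@K.T; return p[:,:2]/p[:,2:]
def down(yaw):  # tool z down, jaw axis (tool y) at world yaw
    y=np.array([np.cos(yaw),np.sin(yaw),0]); z=np.array([0,0,-1.]); return R.from_matrix(np.c_[np.cross(y,z),y,z])
def save(im,n): cv2.imwrite(f"pics/{n}.png",im[:,:,::-1])
E
python3 - <<'E'
from h import *
for c in("scene","side"): capture(c)
for n in "beaker jar_a tub_jar soap flask bowl tub tray_handle rack_centre stopper1_grip".split():
    M={c:[m for m in masks_of(n,c) if m["confidence"]>.3] for c in("scene","side")}
    print(n,*[(c,[(np.round(m["centre"]),round(m["confidence"],2)) for m in M[c]]) for c in M])
    for a in M["scene"]:
        for b in M["side"]:
            x,e=tri([ray(cam("scene"),a["centre"]),ray(cam("side"),b["centre"])])
            if e<.012: print("    ",x.round(3),round(e,4))
E
```

```text
beaker ('scene', [(array([398., 323.]), 0.85), (array([292., 221.]), 0.51), (array([238., 244.]), 0.47)]) ('side', [(array([374., 230.]), 0.73), (array([315., 200.]), 0.62), (array([278., 272.]), 0.42)])
     [0.757 0.11  0.049] 0.0001
jar_a ('scene', [(array([420., 234.]), 0.54), (array([293., 222.]), 0.45)]) ('side', [(array([282., 351.]), 0.79), (array([188., 270.]), 0.49)])
     [0.353 0.173 0.02 ] 0.0004
     [ 0.35  -0.173  0.022] 0.0049
tub_jar ('scene', [(array([460., 343.]), 0.63)]) ('side', [(array([287., 183.]), 0.79), (array([279., 268.]), 0.34)])
     [0.77  0.233 0.027] 0.0035
soap ('scene', [(array([287., 294.]), 0.71)]) ('side', [(array([374., 229.]), 0.81)])
     [ 0.75  -0.108  0.087] 0.0002
flask ('scene', [(array([338., 316.]), 0.68)]) ('side', [(array([342., 232.]), 0.74), (array([392., 336.]), 0.65)])
     [ 0.731 -0.012  0.029] 0.0038
bowl ('scene', [(array([125., 259.]), 0.78)]) ('side', [(array([471., 371.]), 0.6), (array([190., 270.]), 0.5)])
     [ 0.603 -0.519  0.033] 0.0009
tub ('scene', [(array([475., 259.]), 0.93)]) ('side', [(array([196., 223.]), 0.81)])
     [0.472 0.295 0.027] 0.002
tray_handle ('scene', [(array([348., 258.]), 0.72), (array([461., 342.]), 0.65)]) ('side', [(array([277., 272.]), 0.64)])
     [ 0.505 -0.002  0.026] 0.0036
rack_centre ('scene', [(array([236., 244.]), 0.58)]) ('side', [(array([360., 336.]), 0.69)])
     [ 0.5   -0.283  0.034] 0.0006
stopper1_grip ('scene', [(array([233., 288.]), 0.88), (array([223., 212.]), 0.75), (array([249., 217.]), 0.53)]) ('side', [(array([373., 319.]), 0.9), (array([390., 288.]), 0.67), (array([323., 363.]), 0.63)])
     [ 0.598 -0.257 -0.021] 0.0093
     [ 0.668 -0.241  0.03 ] 0.0025
     [ 0.503 -0.308  0.121] 0.0013
     [ 0.571 -0.29   0.157] 0.0067
     [ 0.382 -0.278  0.047] 0.0015
```

```bash
python3 - <<'E'
from h import *
line_to([.228,.609,.33]); 
for y,n in((0.0,"w_tray"),(-.28,"w_rack")):
    move_to([.5,y,.32],down(0).as_quat()); C=cam("wrist"); im=capture("wrist"); save(im,n); np.savez("pics/"+n,K=C[0],r=C[1],o=C[2]); s=read_state(); print(s["time"],s["q"].round(2) if hasattr(s["q"],"round") else s["q"],s["wrist_force"])
E
```

```text
4.4333 [-0.67  0.12  0.67  1.89 -0.08  1.16  0.03] [ 0.47133248 -1.0496913   0.64171406]
5.5667 [-0.25  0.32  0.88  1.74 -0.27  1.21  0.71] [ 1.09818107 -0.12479111 -0.06078752]
```

View pics/w_tray.png

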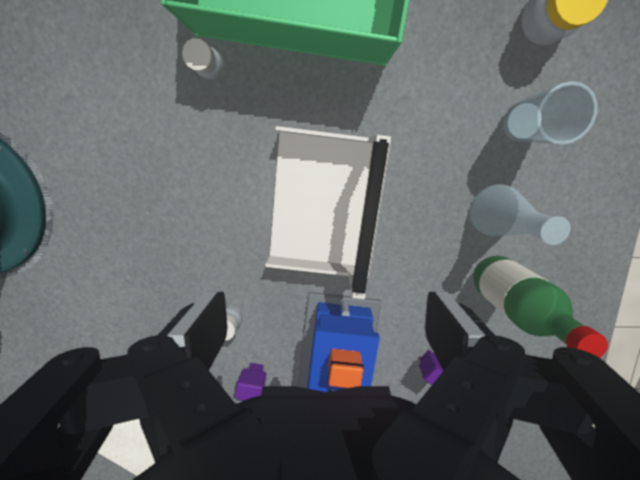

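View pics/w_rack.png

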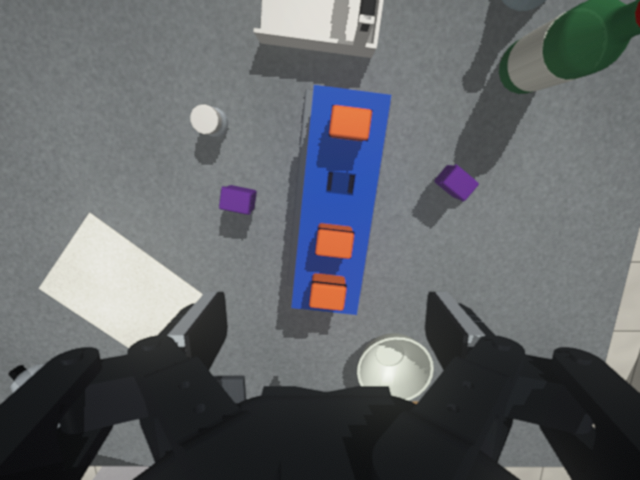

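The tray's open end faces −x (towards the robot) and its handle bar runs from (381,140) to (360,295). The stopper tops in the rack view are at (350,122), (335,241) and (328,292), and the empty mouth is at (340,182). Next I'll fit the rack and tray poses.

```bash
python3 - <<'E'
from h import *
def ld(n):
    d=np.load(f"pics/{n}.npz"); return cv2.imread(f"pics/{n}.png"),(d["K"],d["r"],d["o"])
im,C=ld("w_rack"); hsv=cv2.cvtColor(im,cv2.COLOR_BGR2HSV)
o=((hsv[...,0]<16)&(hsv[...,1]>150)&(hsv[...,2]>90)).astype(np.uint8)
n,l,st,c=cv2.connectedComponentsWithStats(o)
for i in range(1,n):
    if st[i,4]<150: continue
    v=hsv[...,2][l==i]; t=v.max()-25
    m=((l==i)&(hsv[...,2]>t)).astype(np.uint8)
    r=cv2.minAreaRect(cv2.findContours(m,0,1)[0][0] if 1 else 0); k=max(cv2.findContours(m,0,1)[0],key=len); r=cv2.minAreaRect(k)
    b=np.array([on_z(C,p,.133)[:2] for p in cv2.boxPoints(r)])
    print(st[i],v.max(),np.percentile(v,[5,25,50]),"ctr",b.mean(0).round(4),"sides",np.linalg.norm(b[1]-b[0]).round(4),np.linalg.norm(b[2]-b[1]).round(4),"box",r[0],r[2])
for p in((313,87),(391,95),(357,314)): print(on_z(C,p,.095).round(4))
b=((abs(hsv[...,0].astype(int)-112)<12)&(hsv[...,1]>150)&(hsv[...,2]>120)).astype(np.uint8)
k=max(cv2.findContours(b,0,1)[0],key=cv2.contourArea); r=cv2.minAreaRect(k); bb=np.array([on_z(C,p,.095)[:2] for p in cv2.boxPoints(r)]); print("blue",bb.round(4),bb.mean(0))
im,C=ld("w_tray"); g=im.max(2)
for p in((372,138),(388,139),(366,296),(353,296)): print("bar top end",on_z(C,p,.11).round(4))
for p in((277,127),(265,262)): print("wall top open end",on_z(C,p,.044).round(4))
E
```

```text
[ 330  106   41   33 1141] 231 [175. 224. 226.] ctr [ 0.5235 -0.1849] sides 0.0241 0.034 box (350.34613037109375, 121.23077392578125) 7.125016689300537
[ 316  224   37   34 1011] 228 [154.5 211.  222. ] ctr [ 0.5097 -0.3033] sides 0.0252 0.0341 box (334.3976135253906, 243.3703155517578) 6.709836959838867
[313 274  31  10 207] 180 [138.3 167.  177. ] ctr [ 0.5039 -0.3412] sides 0.0068 0.0312 box (328.5426940917969, 278.1158447265625) 6.340191841125488
[310 283  36  27 813] 231 [174. 221. 222.] ctr [ 0.5029 -0.3623] sides 0.0256 0.0339 box (327.5109558105469, 296.3959045410156) 6.009005546569824
[ 0.4875 -0.1488  0.095 ]
[ 0.5672 -0.1561  0.095 ]
[ 0.539  -0.4025  0.095 ]
blue [[ 0.4564 -0.3932]
 [ 0.4886 -0.1469]
 [ 0.5663 -0.1549]
 [ 0.5487 -0.4046]] [ 0.51500406 -0.27489014]
bar top end [0.5468 0.0806 0.11  ]
bar top end [0.563  0.0797 0.11  ]
bar top end [ 0.5466 -0.0928  0.11  ]
bar top end [ 0.5317 -0.0928  0.11  ]
wall top open end [0.4418 0.0954 0.044 ]
wall top open end [ 0.4198 -0.0743  0.044 ]
```

```bash
cat >> h.py <<'E'
YAW=np.radians(-6.6); RY=np.array([-np.sin(YAW),np.cos(YAW),0])
DZ=.008  # TCP above rack top when gripping
def grasp(xy):
    q=down(YAW).as_quat()
    move_to([*xy,.23],q); command_gripper(.07,force=60); line_to([*xy,.15],feed=.2); hit=line_to([*xy,.095+DZ],feed=.05,threshold=8)
    f0=np.array(read_state()["wrist_force"]); command_gripper(0.0,force=60); s=read_state()
    print("grasp hit",hit,"open",round(s["opening"],4),"F",(np.array(s["wrist_force"])-f0).round(1),"tcp",np.round(s["tool_pos"],4)); return f0
def rock(xy,th,h,feed=.03):  # pose: tilt th (deg) about rack y at lip centre, h (m) out
    rot=R.from_rotvec(RY*np.radians(th)); piv=np.array([*xy,.0865])
    line_to(piv+rot.apply([0,0,.0085+DZ+h]),(rot*down(YAW)).as_quat(),feed=feed)
def show(tag,f0):
    s=read_state(); print(tag,"t",round(s["time"],1),"F",(np.array(s["wrist_force"])-f0).round(1),"T",np.round(s["wrist_torque"],2),"open",round(s["opening"],4))
E
python3 - <<'E'
from h import *
xy=[.5235,-.1849]; f0=grasp(xy)
for th,h in((1,.0002),(-2.5,.0006),(4,.0012),(-5,.0015)):
    rock(xy,th,h); show((th,h),f0)
E
```

```text
grasp hit False open 0.037 F [-0.8  0.6  4.7] tcp [ 0.5238 -0.1849  0.1034]
(1, 0.0002) t 8.8 F [-2.9  1.2  7.2] T [ 0.28  0.28 -0.01] open 0.0369
(-2.5, 0.0006) t 9.0 F [-0.1 -0.1  5. ] T [ 0.05  0.09 -0.02] open 0.037
(4, 0.0012) t 9.3 F [-2.1  0.6 11.3] T [ 0.34  0.55 -0.06] open 0.0374
(-5, 0.0015) t 9.6 F [-0.5 -1.1  4.6] T [-0.33  0.08 -0.07] open 0.0369
```

```bash
cat >> h.py <<'E'
def walk(xy,f0,seq):
    for th,h in seq:
        rock(xy,th,h); fz=read_state()["wrist_force"][2]-f0[2]
        show((th,h),f0)
        if fz<-9:
            print("pulling too hard"); rock(xy,th,h-.0015); show("eased",f0); return False
    return True
SEQ0=[(1,.0002),(-2.5,.0006),(4,.0012),(-5,.0015)]
SEQ=[(7,.0022),(-8,.0026)]+[((-1)**i*10,.0034+.0014*i) for i in range(9)]
E
python3 - <<'E'
from h import *
xy=[.5235,-.1849]; f0=read_state()["wrist_force"]-np.array([-.5,-1.1,4.6])
walk(xy,f0,SEQ)
E
```

```text
(7, 0.0022) t 9.9 F [-2.   0.9 13. ] T [0.23 0.54 0.04] open 0.037
(-8, 0.0026) t 10.4 F [-2.9 -1.2  8.3] T [-0.36  0.5  -0.15] open 0.0369
(10, 0.0034) t 10.8 F [-1.   0.7 11.4] T [0.12 0.36 0.04] open 0.0372
(-10, 0.0048) t 11.4 F [ 2.1 -2.7 -3.5] T [-0.6  -0.03 -0.09] open 0.037
(10, 0.0062) t 11.9 F [-1.8  0.4  9.2] T [0.09 0.51 0.01] open 0.037
(-10, 0.007599999999999999) t 12.4 F [ 0.9 -2.5 -1.8] T [-0.56 -0.06 -0.08] open 0.0368
(10, 0.009) t 12.9 F [-1.7  1.2 11.9] T [ 0.12  0.88 -0.01] open 0.0372
(-10, 0.0104) t 13.4 F [ 1.2 -1.   0.5] T [-0.41 -0.11 -0.09] open 0.037
(10, 0.0118) t 13.9 F [-5.   1.6  9.4] T [ 0.4   1.33 -0.  ] open 0.0373
(-10, 0.0132) t 14.5 F [-11.9   3.   26.5] T [0.47 2.13 0.04] open 0.0371
(10, 0.0146) t 15.0 F [2.9 2.1 7.7] T [ 0.39 -0.68 -0.05] open 0.0378
```

```bash
python3 - <<'E'
from h import *
xy=[.5235,-.1849]; f0=np.array(read_state()["wrist_force"])-[2.9,2.1,7.7]
rock(xy,0,.0155); show("straight",f0)
for h in(.017,.0185,.02,.023,.026,.03):
    rock(xy,0,h); show(h,f0)
    if read_state()["wrist_force"][2]-f0[2]<-9: rock(xy,0,h-.002); print("STOP"); break
for c in("scene","side"): save(capture(c),c+"2")
a=cv2.imread("pics/scene2.png")[150:330,130:430]; b=cv2.imread("pics/side2.png")[220:400,250:550]
cv2.imwrite("pics/c2.png",cv2.resize(np.vstack([a,b]),None,fx=1.6,fy=1.6))
E
```

```text
straight t 15.3 F [-0.4 -0.5  0.2] T [ 0.06 -0.   -0.04] open 0.0367
0.017 t 15.6 F [0.1 1.  0.2] T [0.03 0.09 0.03] open 0.0374
0.0185 t 15.8 F [ 1.   1.1 -0.2] T [ 0.   -0.    0.05] open 0.0369
0.02 t 16.1 F [ 0.4  0.5 -0.5] T [-0.05 -0.03 -0.05] open 0.0372
0.023 t 16.3 F [-0.2 -0.2 -1.1] T [ 0.03  0.01 -0.  ] open 0.0373
0.026 t 16.6 F [ 0.2 -0.3 -0.3] T [0.06 0.02 0.01] open 0.0372
0.03 t 16.8 F [-0.2  0.6 -0.8] T [-0.    0.01  0.01] open 0.0372
```

View pics/c2.png

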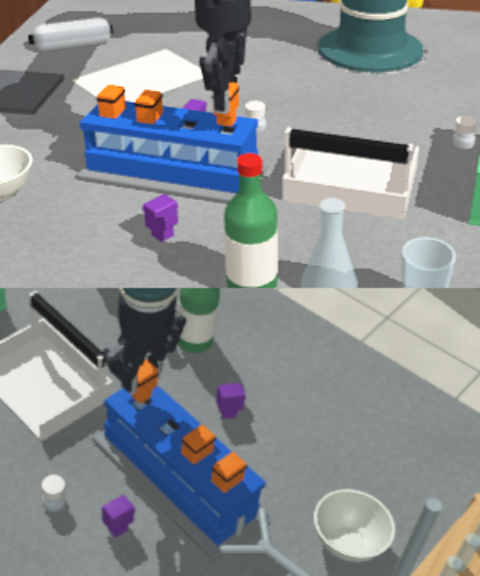

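The stopper is clear of its mouth and held, and the rack is down. Next I'll place it in the tray, then do the other two, checking before each placing that the tray hasn't moved.

```bash
cat >> h.py <<'E'
TRAY=np.array([.547,-.0065]); TX=np.array([-np.cos(YAW),-np.sin(YAW)]); TY=-np.array([-np.sin(YAW),np.cos(YAW)])
def tray_seen():
    capture("scene"); r=[[m["centre"].round() if hasattr(m["centre"],"round") else m["centre"] for m in masks_of(n,"scene")[:1]] for n in("tray_handle","tub")]; print("tray/tub px",r); return r
def place(y,f0,x=.075):
    p=TRAY+x*TX+y*TY; q=down(YAW).as_quat()
    s=read_state(); line_to([*s["tool_pos"][:2],.22],feed=.2); tray_seen()
    move_to([*p,.22],q); line_to([*p,.06],feed=.2); hit=line_to([*p,.026],feed=.03,threshold=3)
    print("place hit",hit,np.round(read_state()["tool_pos"],4))
    command_gripper(.062); line_to([*p,.2],feed=.25)
E
python3 - <<'E'
from h import *
place(-.048,0)
xy=[.5097,-.3033]; f0=grasp(xy)
if walk(xy,f0,SEQ0+SEQ[:-2]):
    for th,h in((0,.0125),(0,.014),(0,.016),(0,.02),(0,.03)):
        rock(xy,th,h); show(h,f0)
        if read_state()["wrist_force"][2]-f0[2]<-9: rock(xy,th,h-.002); print("STOP"); break
save(capture("side"),"side3")
E
```

```text
tray/tub px [[[238.3, 240.8]], [[475.8, 257.2]]]
place hit True [0.4778 0.0497 0.0304]
grasp hit False open 0.0373 F [-0.9  1.4  3.4] tcp [ 0.5099 -0.3034  0.1035]
(1, 0.0002) t 25.6 F [-2.6  1.8  6.7] T [0.34 0.21 0.03] open 0.0372
(-2.5, 0.0006) t 25.8 F [-0.6  1.9  5.3] T [0.22 0.36 0.08] open 0.0373
(4, 0.0012) t 26.1 F [-1.6  2.7 10.3] T [0.5  0.35 0.01] open 0.0368
(-5, 0.0015) t 26.4 F [-1.9  1.2  5.9] T [-0.01  0.47 -0.01] open 0.0373
(7, 0.0022) t 26.7 F [-1.7  2.4 11.3] T [ 0.47  0.36 -0.03] open 0.0371
(-8, 0.0026) t 27.1 F [-2.8  0.4  8.6] T [-0.13  0.69 -0.08] open 0.0371
(10, 0.0034) t 27.6 F [-1.8  1.8 10.8] T [ 0.35  0.57 -0.01] open 0.0372
(-10, 0.0048) t 28.1 F [ 0.6 -1.6 -0.4] T [-0.59  0.38 -0.16] open 0.0369
(10, 0.0062) t 28.6 F [-2.2  1.4  9.4] T [0.14 0.63 0.06] open 0.0369
(-10, 0.007599999999999999) t 29.1 F [ 0.  -1.4 -1.2] T [-0.5   0.16 -0.11] open 0.0369
(10, 0.009) t 29.6 F [-2.3  2.2 11.8] T [0.28 0.9  0.04] open 0.0372
(-10, 0.0104) t 30.1 F [-0.  -1.5  0.2] T [-0.46  0.06 -0.09] open 0.0373
(10, 0.0118) t 30.6 F [-6.3  2.3  8.3] T [ 0.49  1.83 -0.02] open 0.0371
0.0125 t 30.9 F [-7.4  1.6 11.1] T [ 0.03  1.96 -0.01] open 0.037
0.014 t 31.2 F [-0.9  0.9  1.9] T [ 0.02 -0.01 -0.03] open 0.0369
0.016 t 31.4 F [ 0.4  0.7 -0.2] T [ 0.01 -0.02 -0.  ] open 0.0368
0.02 t 31.7 F [ 0.2  0.9 -0.1] T [-0.03  0.01 -0.02] open 0.0372
0.03 t 32.2 F [0.6 0.9 0.5] T [ 0.04  0.01 -0.01] open 0.0371
```

```bash
python3 - <<'E'
from h import *
cv2.imwrite("pics/c3.png",cv2.resize(cv2.imread("pics/side3.png")[120:400,120:500],None,fx=1.6,fy=1.6))
E
```

```text
(no output)
```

View pics/c3.png

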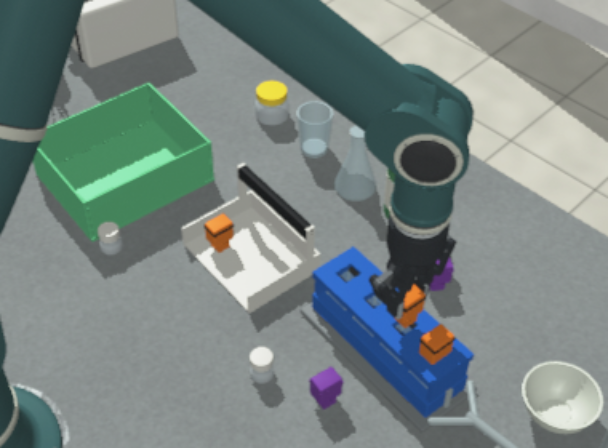

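The first stopper stands upright in the tray at (219,232), the tray hasn't moved, and the second stopper is held clear of the rack.

```bash
python3 - <<'E'
from h import *
place(0,0)
xy=[.5029,-.3623]; f0=grasp(xy); ok=walk(xy,f0,SEQ0+SEQ[:-2])
if ok:
    for th,h in((0,.0125),(0,.014),(0,.016),(0,.02),(0,.03)):
        rock(xy,th,h); show(h,f0)
        if read_state()["wrist_force"][2]-f0[2]<-9: rock(xy,th,h-.002); print("STOP"); break
save(capture("side"),"side4")
cv2.imwrite("pics/c4.png",cv2.resize(cv2.imread("pics/side4.png")[120:400,120:500],None,fx=1.6,fy=1.6))
E
```

```text
tray/tub px [[[348.1, 258.7]], [[475.4, 256.5]]]
place hit True [0.4723 0.0021 0.0304]
grasp hit False open 0.0375 F [-0.3  0.3  3.5] tcp [ 0.5031 -0.3623  0.1035]
(1, 0.0002) t 41.1 F [-3.4  0.9  5.8] T [ 0.36  0.2  -0.05] open 0.0371
(-2.5, 0.0006) t 41.4 F [-2.5  0.9  6.3] T [0.23 0.48 0.08] open 0.0371
(4, 0.0012) t 41.6 F [-2.7  1.9  9. ] T [0.5  0.38 0.  ] open 0.0372
(-5, 0.0015) t 42.0 F [-0.8 -0.3  6. ] T [-0.14  0.3  -0.06] open 0.0369
(7, 0.0022) t 42.3 F [-1.3  1.3 10.2] T [0.32 0.18 0.02] open 0.037
(-8, 0.0026) t 42.7 F [-3.1 -0.3  7.7] T [-0.16  0.6  -0.1 ] open 0.0372
(10, 0.0034) t 43.2 F [-3.   1.6 11.7] T [ 0.32  0.74 -0.01] open 0.0373
(-10, 0.0048) t 43.7 F [-1.4 -3.6 -0.8] T [-0.57  0.4  -0.16] open 0.0372
(10, 0.0062) t 44.2 F [-2.4  0.6 10.8] T [ 0.24  0.79 -0.02] open 0.0373
(-10, 0.007599999999999999) t 44.7 F [-1.8 -2.2 -1. ] T [-0.57  0.26 -0.13] open 0.0372
(10, 0.009) t 45.2 F [-1.6  0.8  9.4] T [0.21 0.84 0.03] open 0.0374
(-10, 0.0104) t 45.7 F [-0.5 -2.2  0.1] T [-0.52  0.13 -0.14] open 0.0372
(10, 0.0118) t 46.2 F [-4.7  2.2  6.2] T [0.48 1.2  0.01] open 0.0371
0.0125 t 46.5 F [-5.3 -0.3 11. ] T [ 0.12  1.79 -0.  ] open 0.0368
0.014 t 46.8 F [-0.6  0.3  2.5] T [ 0.17 -0.01  0.02] open 0.0371
0.016 t 47.0 F [-1.8 -0.3 -1.6] T [ 0.03 -0.04  0.07] open 0.0367
0.02 t 47.3 F [-0.3  0.  -1.3] T [ 0.01 -0.01 -0.03] open 0.0365
0.03 t 47.8 F [-0.1 -0.7 -1. ] T [-0.    0.03  0.05] open 0.037
```

View pics/c4.png

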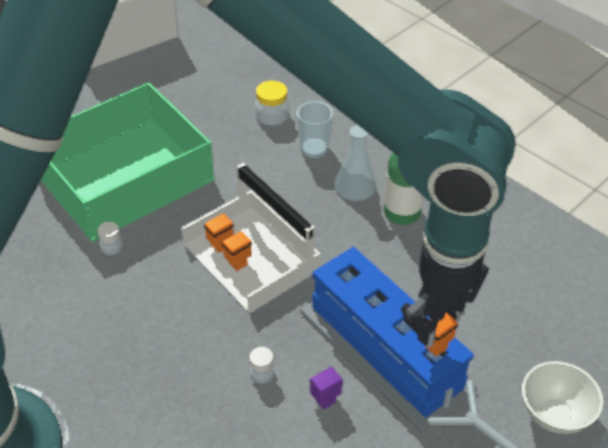

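Two stoppers stand in the tray, at (219,232) and (236,250), and the third is out of the rack. I'll place it, then look from above at the tray and tub.

```bash
python3 - <<'E'
from h import *
place(.048,0); command_gripper(.085)
move_to([.5,.06,.40],down(0).as_quat()); wait(.3); C=cam("wrist"); im=capture("wrist"); save(im,"w5"); np.savez("pics/w5",K=C[0],r=C[1],o=C[2]); print(read_state()["tool_pos"],read_state()["time"])
E
```

```text
tray/tub px [[[343.9, 260.9]], [[127.1, 258.7]]]
place hit True [ 0.4668 -0.0456  0.0304]
[0.49983275 0.05942495 0.39959328] 54.4417
```

View pics/w5.png

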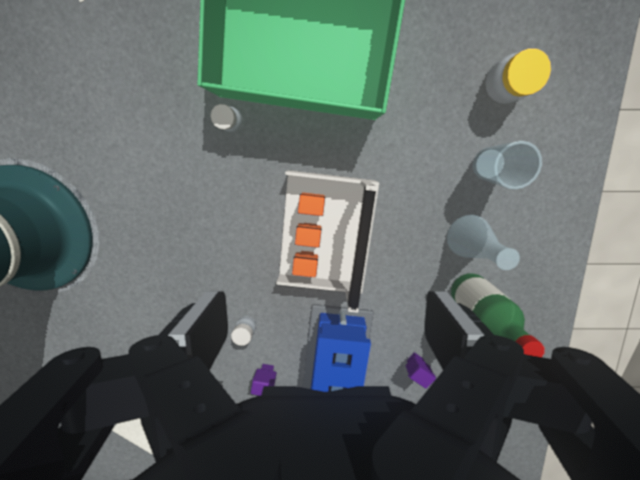

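All three stoppers are upright in the tray at (312,204), (308,236) and (305,265). The bar runs from (371,190) to (354,307), and the tub's near rim runs from (200,87) to (385,116).

```bash
python3 - <<'E'
from h import *
d=np.load("pics/w5.npz"); C=(d["K"],d["r"],d["o"]); im=cv2.imread("pics/w5.png"); hsv=cv2.cvtColor(im,cv2.COLOR_BGR2HSV)
m=np.zeros(im.shape[:2],np.uint8); m[186:312,342:380]=(im[186:312,342:380].max(2)<60); 
n,l,st,c=cv2.connectedComponentsWithStats(m); i=1+st[1:,4].argmax(); k=cv2.findContours((l==i).astype(np.uint8),0,1)[0][0]; r=cv2.minAreaRect(k); print(st[i],r)
bp=np.array([on_z(C,p,.105)[:2] for p in cv2.boxPoints(r)]); print("bar",bp.round(4),bp.mean(0).round(4))
g=((abs(hsv[...,0].astype(int)-70)<15)&(hsv[...,1]>90)).astype(np.uint8); g[:,440:]=0
k=max(cv2.findContours(g,0,1)[0],key=cv2.contourArea); ap=cv2.approxPolyDP(k,4,True)[:,0]; print(ap.tolist())
P=np.array([on_z(C,p,.09)[:2] for p in((200,87),(385,116))]); e=P[1]-P[0]; L=np.linalg.norm(e); e/=L; print("tub edge",P,L,np.degrees(np.arctan2(e[1],e[0])),"centre",P.mean(0)+.1*np.array([-e[1],e[0]]))
# reach check of the pour
import itertools
tub=P.mean(0)+.1*np.array([-e[1],e[0]])
E
```

```text
[ 348  191   27  117 1063] ((360.6151123046875, 249.09133911132812), (9.783777236938477, 117.0919418334961), 8.447526931762695)
bar [[ 0.53   -0.0895]
 [ 0.5499  0.076 ]
 [ 0.5627  0.0741]
 [ 0.544  -0.0918]] [ 0.5467 -0.0078]
[[201, 0], [199, 85], [225, 97], [373, 119], [385, 111], [404, 0]]
tub edge [[0.34226169 0.20333015]
 [0.57524873 0.16890084]] 0.23551717014106385 -8.405962508668637 centre [0.47337381 0.2850412 ]
```

```bash
cat >> h.py <<'E'
H0=np.array([.5467,-.0072]); TUB=np.array([.474,.285]); YT=np.radians(-8.4)
def tool_for(lip,yaw,tilt,flip=0):  # TCP pose that puts the tray's lip at `lip`, tray x = -(yaw dir), tilted (deg), lip down
    ry=np.array([-np.sin(yaw),np.cos(yaw),0]); ex=np.array([-np.cos(yaw),-np.sin(yaw),0])
    rot=R.from_rotvec(-ry*np.radians(tilt)); p=np.array(lip)+rot.apply(-.12*ex+[0,0,.097-.019])
    return p,(rot*down(yaw+np.pi*flip)).as_quat()
E
python3 - <<'E'
from h import *
ex=np.array([np.cos(YT),np.sin(YT)])
for flip in(0,1):
  for off in(.05,.02):
    for t in(0,20,40,55,65):
        lip=[*(TUB+off*ex),.115]; p,q=tool_for(lip,YT,t,flip); j=inverse_kinematics(p,q); print(flip,off,t,p.round(3),None if j is None else np.round(j,2))
E
```

```text
0 0.05 0 [0.642 0.26  0.193] [-1.06  0.78  1.02  1.57 -0.7   1.2  -0.05]
0 0.05 20 [0.609 0.265 0.229] [-1.39  0.6   1.16  1.86 -0.55  0.76 -0.19]
0 0.05 40 [0.565 0.272 0.252] [-1.8   0.58  1.37  2.13 -0.32  0.34 -0.5 ]
0 0.05 55 [0.528 0.277 0.258] [-2.    0.65  1.39  2.29  0.92  0.16 -1.88]
0 0.05 65 [0.504 0.281 0.257] [-2.02  0.64  1.23  2.37  1.63  0.41 -2.7 ]
0 0.02 0 [0.612 0.265 0.193] [-1.12  0.74  1.03  1.64 -0.68  1.16 -0.07]
0 0.02 20 [0.579 0.27  0.229] [-1.45  0.54  1.14  1.92 -0.45  0.72 -0.29]
0 0.02 40 [0.535 0.276 0.252] [-1.88  0.53  1.39  2.17 -0.1   0.34 -0.73]
0 0.02 55 [0.499 0.281 0.258] [-2.08  0.6   1.4   2.32  1.    0.24 -1.98]
0 0.02 65 [0.474 0.285 0.257] [-2.18  0.84  1.42  2.4   1.4   0.2  -2.57]
1 0.05 0 [0.642 0.26  0.193] [-0.68  0.59  0.36  1.54 -0.23  1.05  2.74]
1 0.05 20 [0.609 0.265 0.229] [-0.92  0.38  0.45  1.83  0.08  0.69  2.42]
1 0.05 40 [0.565 0.272 0.252] [-1.43  0.29  0.78  2.11  0.76  0.45  1.65]
1 0.05 55 [0.528 0.277 0.258] [-1.83  0.4   1.08  2.28  1.38  0.45  0.88]
1 0.05 65 [0.504 0.281 0.257] [-1.98  0.57  1.15  2.37  1.63  0.49  0.46]
1 0.02 0 [0.612 0.265 0.193] [-0.73  0.55  0.39  1.61 -0.23  1.03  2.72]
1 0.02 20 [0.579 0.27  0.229] [-1.    0.34  0.49  1.89  0.1   0.68  2.37]
1 0.02 40 [0.535 0.276 0.252] [-1.52  0.25  0.82  2.16  0.81  0.49  1.57]
1 0.02 55 [0.499 0.281 0.258] [-1.89  0.34  1.06  2.32  1.36  0.53  0.87]
1 0.02 65 [0.474 0.285 0.257] [-2.03  0.51  1.11  2.4   1.55  0.58  0.51]
```

```bash
python3 - <<'E'
from h import *
q=down(YAW+np.pi).as_quat()
move_to([*H0,.20],q); command_gripper(.06,force=110); print("hit",line_to([*H0,.078],feed=.08,threshold=6)); f0=np.array(read_state()["wrist_force"])
command_gripper(0.0,force=110); s=read_state(); show("grip",f0); print(np.round(s["tool_pos"],4),np.round(s["q"],2))
line_to([*H0,.168],feed=.06); wait(.4); show("lift",f0)
for c in("scene","side"): save(capture(c),c+"6")
print([ [np.round(m["centre"]) for m in masks_of("tub",c)[:1]] for c in("scene","side")])
a=cv2.imread("pics/scene6.png")[170:330,280:580]; b=cv2.imread("pics/side6.png")[130:290,100:400]; cv2.imwrite("pics/c6.png",cv2.resize(np.vstack([a,b]),None,fx=1.7,fy=1.7))
E
```

```text
hit False
grip t 59.3 F [ 0.2 -1.4  3.6] T [-0.03  0.04 -0.01] open 0.012
[ 0.5472 -0.0073  0.0785] [ 0.66  0.74 -0.95  1.92  0.78  0.9   2.34]
lift t 61.3 F [-0.4 -2.  -3.8] T [-0.02 -0.15  0.04] open 0.0125
[[array([477., 258.])], [array([214., 231.])]]
```

View pics/c6.png

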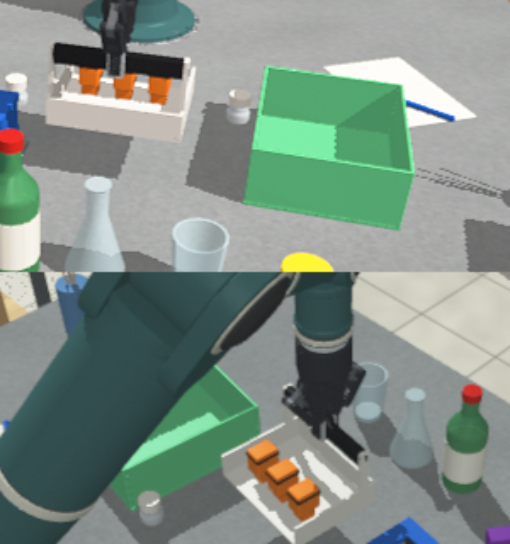

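All three stoppers are upright in the lifted tray, and the tub hasn't moved. Next I'll check the joints along the pour path.

```bash
python3 - <<'E'
from h import *
ex=np.array([np.cos(YT),np.sin(YT)]); print(np.round(read_state()["q"],2))
for z in(.125,.16):
  for off in(.05,.03):
    for t in(0,20,40,55):
        p,q=tool_for([*(TUB+off*ex),z],YT,t,1); j=inverse_kinematics(p,q); print(z,off,t,p.round(3),None if j is None else np.round(j,2))
p,q=tool_for([*(TUB+.05*ex),.125],YT,0,1)
line_to([.60,.0,.21],feed=.08); line_to(p,q,feed=.1); print(np.round(read_state()["q"],2),read_state()["tool_pos"])
for t in(20,40,55):
    pp,qq=tool_for([*(TUB+.05*ex),.125],YT,t,1); j=inverse_kinematics(pp,qq); print(t,None if j is None else np.round(j,2))
E
```

```text
[ 0.74  0.64 -1.06  1.87  0.65  1.04  2.43]
0.125 0.05 0 [0.642 0.26  0.203] [ 0.15  0.79 -0.97  1.47  0.67  1.24  2.1 ]
0.125 0.05 20 [0.609 0.265 0.239] [ 0.12  0.54 -0.93  1.76  0.86  0.97  1.83]
0.125 0.05 40 [0.565 0.272 0.262] [-0.27  0.28 -0.56  2.03  1.16  0.76  1.37]
0.125 0.05 55 [0.528 0.277 0.268] [-0.22  0.35 -0.81  2.19  1.59  1.04  0.89]
0.125 0.03 0 [0.622 0.263 0.203] [ 0.16  0.76 -0.98  1.51  0.66  1.22  2.08]
0.125 0.03 20 [0.589 0.268 0.239] [ 0.12  0.51 -0.94  1.79  0.86  0.96  1.8 ]
0.125 0.03 40 [0.545 0.275 0.262] [-0.25  0.27 -0.61  2.06  1.16  0.79  1.34]
0.125 0.03 55 [0.509 0.28  0.268] [-0.18  0.35 -0.9   2.21  1.57  1.1   0.87]
0.16 0.05 0 [0.642 0.26  0.238] [ 0.16  0.76 -0.99  1.43  0.64  1.29  2.12]
0.16 0.05 20 [0.609 0.265 0.274] [ 0.16  0.51 -0.98  1.72  0.82  1.02  1.88]
0.16 0.05 40 [0.565 0.272 0.297] [-0.11  0.27 -0.74  1.99  1.11  0.83  1.45]
0.16 0.05 55 [0.528 0.277 0.303] [ 0.01  0.36 -1.08  2.15  1.56  1.12  0.99]
0.16 0.03 0 [0.622 0.263 0.238] [ 0.17  0.74 -1.    1.48  0.63  1.27  2.1 ]
0.16 0.03 20 [0.589 0.268 0.274] [ 0.16  0.49 -0.99  1.76  0.81  1.02  1.85]
0.16 0.03 40 [0.545 0.275 0.297] [-0.07  0.26 -0.81  2.02  1.12  0.85  1.42]
0.16 0.03 55 [0.509 0.28  0.303] [ 0.06  0.4  -1.2   2.17  1.56  1.21  0.97]
[ 0.16  0.79 -0.97  1.47  0.67  1.24  2.1 ] [0.64231356 0.25967582 0.20300264]
20 [ 0.13  0.54 -0.94  1.76  0.87  0.97  1.83]
40 [-0.08  0.34 -0.8   2.02  1.23  0.84  1.33]
55 [-0.31  0.31 -0.7   2.19  1.57  1.    0.88]
```

```bash
python3 - <<'E'
from h import *
for c in("scene","side"): save(capture(c),c+"7")
a=cv2.imread("pics/scene7.png")[130:330,280:580]; b=cv2.imread("pics/side7.png")[130:330,100:400]; cv2.imwrite("pics/c7.png",cv2.resize(np.vstack([a,b]),None,fx=1.45,fy=1.45))
E
```

```text
(no output)
```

View pics/c7.png

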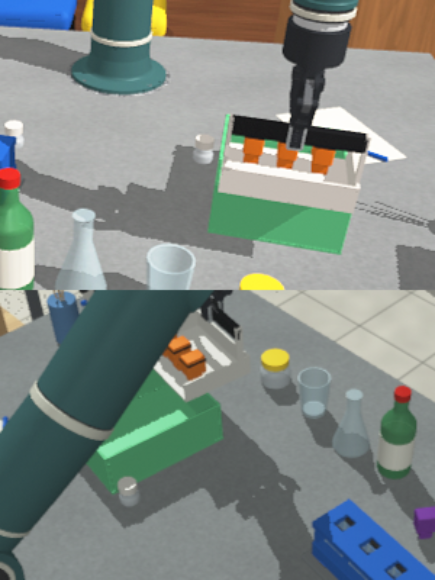

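The tray is level over the tub with the stoppers upright, so I'll tip it now.

```bash
python3 - <<'E'
from h import *
ex=np.array([np.cos(YT),np.sin(YT)])
for t in(12,24,34,45,55):
    p,q=tool_for([*(TUB+.05*ex),.125],YT,t,1); line_to(p,q,feed=.06); s=read_state(); print(t,round(s["time"],1),np.round(s["q"],2),np.round(s["wrist_force"],1))
wait(.8)
for c in("scene","side"): save(capture(c),c+"8")
a=cv2.imread("pics/scene8.png")[130:330,280:580]; b=cv2.imread("pics/side8.png")[130:330,100:400]; cv2.imwrite("pics/c8.png",cv2.resize(np.vstack([a,b]),None,fx=1.45,fy=1.45))
E
```

```text
12 66.1 [ 0.15  0.64 -0.96  1.64  0.78  1.07  1.95] [ 0.2 -1.  -4.1]
24 66.7 [ 0.11  0.5  -0.92  1.81  0.93  0.93  1.75] [-0.2 -0.9 -2.7]
34 67.3 [ 0.02  0.4  -0.87  1.94  1.11  0.86  1.5 ] [ 0.7 -0.9 -2.7]
45 67.9 [-0.1   0.34 -0.82  2.08  1.37  0.89  1.17] [ 0.4  0.4 -3.5]
55 68.5 [-0.23  0.34 -0.8   2.19  1.58  1.04  0.89] [-0.2  0.1 -2.2]
```

View pics/c8.png

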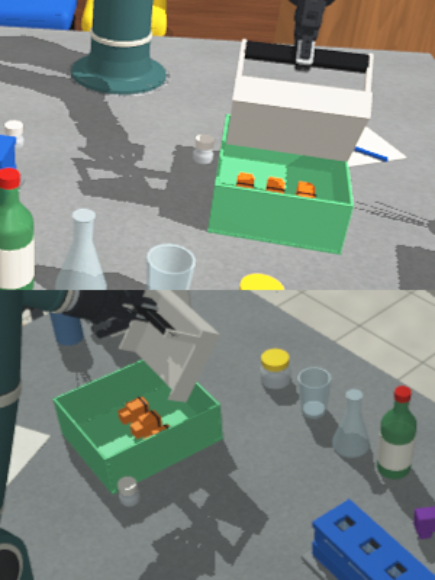

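All three stoppers lie in the tub. Now I'll level the tray, take it back and set it down.

```bash
python3 - <<'E'
from h import *
ex=np.array([np.cos(YT),np.sin(YT)])
for t in(35,15,0):
    p,q=tool_for([*(TUB+.05*ex),.14],YT,t,1); line_to(p,q,feed=.12)
qe=down(YAW+np.pi).as_quat()
line_to([.60,.0,.23],qe,feed=.15); line_to([*H0,.20],feed=.15); line_to([*H0,.09],feed=.1)
hit=line_to([*H0,.074],feed=.02,threshold=3); s=read_state(); print(hit,np.round(s["tool_pos"],4),np.round(s["wrist_force"],1))
command_gripper(.05); wait(.3); line_to([*H0,.22],feed=.12); 
move_to([.5,.06,.40],down(0).as_quat()); command_gripper(.085); wait(.5)
save(capture("wrist"),"w9")
for c in("scene","side"): save(capture(c),c+"9")
a=cv2.imread("pics/w9.png"); b=np.hstack([cv2.imread("pics/scene9.png"),cv2.imread("pics/side9.png")])
cv2.imwrite("pics/c9.png",np.vstack([cv2.resize(a,(440,330)),cv2.resize(b,(720,270))[:, :440]])) ; cv2.imwrite("pics/c9b.png",cv2.resize(b,(800,300))); print(read_state()["time"])
E
```

```text
True [ 0.5467 -0.0073  0.0785] [-0.7 -0.3  4.5]
80.9
```

View pics/w9.png

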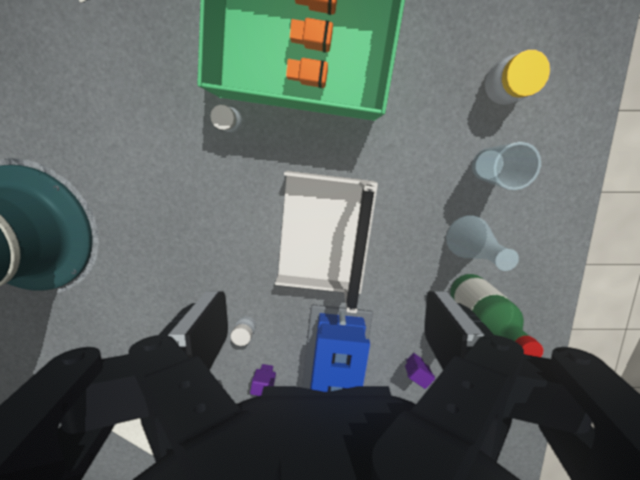

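View pics/c9b.png

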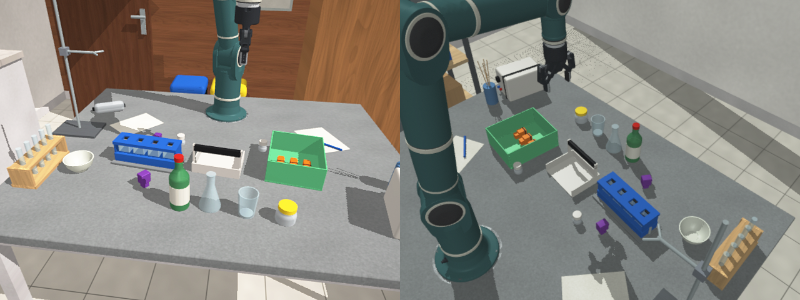

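The pictures show three stoppers in the tub at (313,0), (311,33) and (307,71) in the wrist view. The tray is empty and upright with its bar at (362,247), the rack is down, every bystander is standing, and the arm is clear.

```bash
python3 -c "
from plant import *
job_done()"
```

```text
the job is handed in; nothing more can be done
```

The job is done and handed in at about 81 s of robot time. `job_done()` gave no verdict, so the result rests on my own checks below.

- **Stoppers:** Three were there; the third cell, counting from the rack's −y end, was empty. I rocked each one out about the rack's y axis by up to ±10°. The force readings between swings never showed more than about 3.5 N of upward pull on the rack, which weighs 14 N.
- **Tray and tub:** I stood the three in the catch tray, lifted it by the handle with all of them upright, tipped it 55° over the tub, and set it back in its old place.
- **Last pictures:** All three stoppers lie in the tub. The empty tray stands upright about 0.30 m from the tub's centre (measured before the pour). The rack is down, all the bystanders are standing, and the arm is clear.
- **What disagreed:** During extraction of the first stopper, the last swings pressed down on the rack with 26 N, so I cut those two swings for the others. The network once took the rack for the tray and once the bowl for the tub, so I checked both in the pictures instead.

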